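# Reset the bench lockout with its key

## Robot

A 6-joint arm with a two-finger parallel gripper is mounted at the origin on a cart in front of the work surface, level with it; the furniture and walls round the work are solid. World frame = base frame: x ahead of the robot, y to its left, z up, the work surface at z = 0. Lengths are in m, angles in rad, forces in N, time in s.
With the tool pointing down it reaches from about 0.4 to 0.825 m from the base axis. Payload 7 kg.
Tool frame: the origin (TCP) lies between the finger pads; the fingertips stand 22 mm ahead of it and the grasp point (between the pads) lies 3 mm ahead of it (arm.tip_reach is the distance from the TCP to the fingertips, in m); z points along the fingers, y is the line along which they close (so a half turn about z gives the same grasp; the last joint's range is limited). The gripper opens to 88 mm and grips with 3 to 60 N. Pads are 19 mm wide; open, the fingers measure 130 mm over their backs; the gripper's body (78 mm by 193 mm) begins 47 mm behind the grasp point.
Start: joints at [-0.912, 0.359, 0.012, 0, -1.224, -0.288], TCP at [0.245, -0.629, 0.249] pointing down, gripper open.
Joint ranges: [-3.07, 3.07], [-1.43, 2.12], [-1.02, 1.25], [-3.03, 1.67], [-3.05, -0], [-3.03, 3.03]. Speed limits (rad/s): [2.39, 2.39, 3.01, 3.14, 3.14, 3.14].

## Interface

Orientations are given as [roll, pitch, yaw] about the fixed x, y, z axes, in that order (R = Rz(yaw) Ry(pitch) Rx(roll)).
In Python, from station import arm, viewer gives the robot as it stands. The module is installed in compiled form; this text tells all that it offers.
- The arm moves only by the tool apply_moves, never from a script. Its argument "commands" is a list that holds one entry, the list of rows, each a list of 5 numbers: the closure, from -1 (fully open) to 1 (shut), then the shift along the world's x, y, z as a fraction of full scale, then the turn about the world's z as a fraction of full scale. In form: [[[fingers, tx, ty, tz, yaw], ...]]. A call has 1 to 12 rows; each row shifts and turns the commanded pose from where the row before left it; what a row does not reach is not made up. Full scale, the value 1, is 20 cm for a shift and pi rad for a turn. A row lasts 1/10 s, in which the tool goes at most 50 mm and 8.59 degrees, less where a joint would pass 70% of its speed; a pose out of reach is approached as far as the arm can. A call with a number of a shift or a turn outside -1 to 1 is refused whole. A call with a gripper value outside its range is refused whole. The fingers move at their own pace and stop on an object; "force" is the grip in N (left out, the last holds). Time passes only in rows, so rows that do not move let the fingers close. It gives the time, the measured TCP pose, the force, the opening and the grip force at its end, in the units of the state.
- arm.get_state(): the state, without advancing time (a new reading comes with each control period).
- viewer.grab_frame(name): name is "side" or "top" or "wrist"; returns a dict with "image" (384x512x3 uint8, blue, green, red), "mtx" (3x3 intrinsics, pixels), "rvec" (rotation vector, rad) and "tvec" (3), from world to camera coordinates, as OpenCV has them. Camera axes: x right, y down, z forward; pixel columns grow to the right and rows downward; lengths in m; the calibration is good to about 2 mm. A picture is of the moment at which its call begins. There is no depth.
- arm.job_done(): hands the job in; it is judged then, once.
The state is a dict: "t": time; "q": joint angles; "qd": joint speeds; "joint_efforts": joint torques, N m; "eef_pos": TCP position; "ee_rot": TCP orientation; "force": force on the tool from outside, world axes, zero at the start; "moment": the same for the moment, N m; "width": finger opening in m; "gripper_force": force on a finger pad.
Only numpy, scipy, OpenCV 4.12 (cv2) and the standard library are available. Lean on these libraries where they do the work, as an engineer would, in place of code of your own. Each camera call takes 0.05 s, during which the arm holds its last target. There are 200 camera calls.

## Task

Reset the bench's lockout: take the red-headed key from its black holder, push it fully home in the keyhole on top of the grey box, turn it clockwise to its stop and back anticlockwise to its home stop, then draw it out and put it back upright and fully down in its holder. The lock barrel may sit a few millimetres off the middle of the box, so feel for the keyhole; be gentle (never press or wedge the key against the lock with more than 40 N), and leave the meter, battery, jar and solder reel where they stand.

Things in the scene. Friction and masses are not known exactly. Their poses are not given: they have to be found in the camera images.
- key: Steel key upright in the holder, 78 mm long, 60 g. Origin: tip (lower end) of the blade; z up the shank, x along the blade's width, y across its thickness. Blade 24 (x) x 5 (y), z 0 to 8 mm, lower edge rounded (2.5 mm); round shank 5.5 mm diameter to z 37, 9 mm collar to z 42. A half turn about z makes no difference.
- key_head (a point): Centre of the key's red plastic head, 60 mm above the blade's tip on the key's axis. Head 34 wide (key x) x 10 thick (key y) x 36 mm high (key z 42 to 78): pinch it across its 10 mm.
- key_holder: Black plastic key holder screwed to the table; base 86 x 60 x 8 mm, block 70 (x) x 46 (y) x 36 mm high. Origin: centre of its underside; the slot's long side lies along x. The key's x starts within 0.1 rad of it; the key may lean up to 0.15 rad.
- holder_mouth (a point): Centre of the holder's slot in its top face, 36 mm above the table. Slot 29 (x) x 9 (y) mm with 2 mm chamfers, 28 mm deep (its floor is 8 mm above the table), so the key's head begins 14 mm above the block.
- lock_box: Grey steel lockout box fixed to the table, 116 x 116 x 66 mm, four lugs sticking out 19 mm at its x sides near the table, a green and a red lamp on its -x side. Origin: centre of its underside. Its top carries the lock barrel, a 70 mm square aluminium plate 4 mm proud of the casing with the keyhole in its middle.
- keyhole_nominal (a point): On the box's axis, 70 mm above the table: where the keyhole's mouth would be if the barrel sat dead centre. The true keyhole lies up to 4 mm off in the box's x and up to 4 mm in its y, the barrel turned up to 0.05 rad from the box's yaw; neither is measured: find it by feel or sight. The height is true.
- plug_floor_nominal (a point): 16 mm below keyhole_nominal: height at which the blade's tip bottoms on the plug's floor. Keyhole 27 mm (box x) x 8.5 mm (box y), 1 mm chamfers, in a plate 5 mm thick (flat, tip stops on it if it misses). Once bottomed the blade can turn under the plate, which traps it until turned back home. Black mark: home direction; red mark: stop.
- plug (a joint): Turn of the lock's plug about the vertical, rad: 0 = home stop, grows clockwise seen from above to the hard stop at 1.30. It stays where it is left; turning takes about 0.03 N m. The key has about 0.13 rad of play in the plug either way, so it must turn that much further than the plug in each direction. At a stop the torque climbs steeply (0.1 N m is a stop, 0.2 is too much).
- meter: Panel meter on a black foot, white face, 75 x 109 x 112 mm, origin centre of its underside. Bystander.
- battery: Standing battery, blue and amber, 33 mm diameter, 60 mm tall, origin centre of its underside. Bystander.
- jar: White jar with a red lid, 45 mm diameter, 61 mm tall, origin centre of its underside. Bystander.
- reel: Reel of solder, 55 mm diameter, 45 mm tall, origin centre of its underside. Bystander.
Things that resemble listed ones, but are neither listed nor needed, are in the scene too. Leave any purple look-alike of the key alone.

How it is judged:
By the outcome, as a careful person would: the job done as asked, in the order asked, and still so for the second after the job is handed in, with the robot touching nothing.
It also fails if it takes over 72 s, if anything falls off the work surface, if the arm or the gripper's body presses on something with over 40 N, if the wrist force passes 120 N, or if a joint passes its speed limit or range.

## Working session

There is one attempt and no reset: what is moved stays moved. The work goes in short steps, Python scripts to look and compute and a tool call to move; the robot and the scene stay as the last step left them, time stands still between calls to the robot, and variables do not carry over. Pictures are saved under pics/ and viewed, at most 10 in all, crops included, and the job is handed in when it is done.

Besides the shell and the picture viewer there is one more tool, called after "Request:" as name([rows], argument=value, ...), one row to a line, values as JSON. apply_moves: Moves the arm, as the interface text tells. Shift numbers are shares of 20 cm and turn numbers shares of pi rad, none past 1 either way. Its arguments: {"type":"object","properties":{"commands":{"type":"array","items":{"type":"array","items":{"type":"array","items":{"type":"number"}}}},"force":{"type":"number"}},"required":["commands"]}

```bash
mkdir -p pics
cat > h.py <<'E'
import numpy as np, cv2
from station import arm, viewer
def grab(n,save=None):
    f=viewer.grab_frame(n)
    if save: cv2.imwrite(f'pics/{save}.png',f['image'])
    return f
def ray(f,u,v):
    R=cv2.Rodrigues(np.array(f['rvec'],float))[0]; t=np.array(f['tvec'],float).ravel()
    K=np.array(f['mtx']); d=R.T@np.linalg.solve(K,[u,v,1.]); return -R.T@t,d
def onz(f,u,v,z):
    o,d=ray(f,u,v); return o+d*(z-o[2])/d[2]
def proj(f,P):
    return cv2.projectPoints(np.array(P,float).reshape(-1,1,3),np.array(f['rvec'],float),np.array(f['tvec'],float),np.array(f['mtx'],float),None)[0].reshape(-1,2)
E
python3 - <<'E'
from h import *
import pickle
s=arm.get_state(); print({k:np.round(v,3) for k,v in s.items()}, arm.tip_reach)
F={n:grab(n,n+'0') for n in('side','top','wrist')}
pickle.dump(F,open('f0.pkl','wb'))
cv2.imwrite('pics/a.png',np.hstack([cv2.resize(F[n]['image'],(512,384)) for n in('top',)]))
for n in F: o,d=ray(F[n],256,192); print(n,o,d)
E
```

```text
{'t': np.float64(0.0), 'q': array([-0.912,  0.359,  0.011, -0.   , -1.224, -0.288]), 'qd': array([ 0.001,  0.002,  0.   ,  0.001, -0.001, -0.001]), 'joint_efforts': array([-0.0000e+00, -5.8271e+01,  2.9305e+01,  6.9970e+00,  7.0000e-03,
       -0.0000e+00]), 'eef_pos': array([ 0.244, -0.629,  0.248]), 'ee_rot': array([ 3.14 , -0.   , -2.771]), 'force': array([-0.943,  0.643, -0.127]), 'moment': array([ 0.031,  0.063, -0.009]), 'gripper_force': np.float64(0.0), 'width': np.float64(0.087)} 0.022
side [0.45791721 0.67533983 0.46699302] [ 0.16295388 -0.86664974 -0.47184676]
top [ 0.45729453 -0.0687158   1.02463575] [ 0.15920864 -0.03100907 -0.98688935]
wrist [ 0.17049126 -0.65837041  0.3835334 ] [ 0.2632291   0.10673293 -0.95884139]
```

View pics/top0.png

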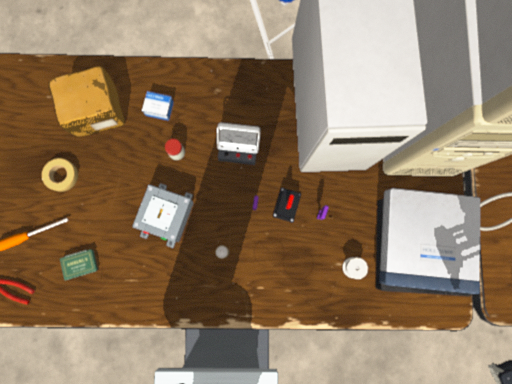

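View pics/side0.png

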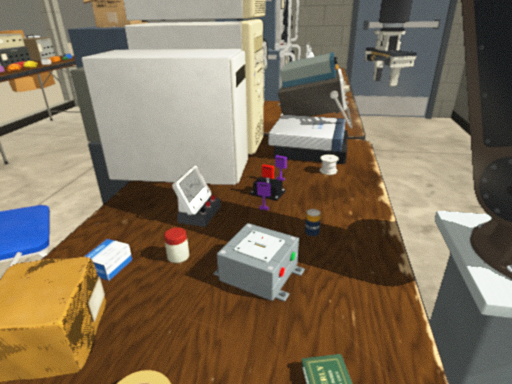

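The top view shows the box at about (162,214), the holder with the red key at (287,204), purple look-alikes at (255,202) and (323,212), the battery at (221,252), the meter at (238,142), the jar at (175,149) and the reel at (354,267). The side view has the box at (258,260) and the holder at (268,183).

Run:
```python
from h import *
import pickle
F=pickle.load(open('f0.pkl','rb'))
c=lambda n,u,v,w,h: cv2.resize(F[n]['image'][v:v+h,u:u+w],(400,300),interpolation=cv2.INTER_CUBIC)
cv2.imwrite('pics/b.png',np.vstack([np.hstack([c('top',122,184,80,60),c('top',245,175,80,60)]),np.hstack([c('side',208,215,100,75),c('side',230,145,80,60)])]))
for n,(u,v),z in [('top',(162,214),.07),('top',(287,204),.036),('top',(221,252),.06),('top',(238,142),.1),('top',(175,149),.06),('top',(354,267),.045),('top',(323,212),.06),('top',(255,202),.06)]:
    print((u,v),onz(F[n],u,v,z).round(3))
f=F['top']; hsv=cv2.cvtColor(f['image'],cv2.COLOR_BGR2HSV)
m=((hsv[...,0]<8)|(hsv[...,0]>172))&(hsv[...,1]>150)&(hsv[...,2]>110)
n,l,st,ce=cv2.connectedComponentsWithStats(m.astype(np.uint8))
for i in range(1,n):
    if st[i,4]>8: 
        print(st[i],ce[i].round(1),cv2.minAreaRect(np.argwhere(l==i)[:,::-1].astype(np.float32)))
```

```text
(162, 214) [0.551 0.141 0.07 ]
(287, 204) [ 0.585 -0.183  0.036]
(221, 252) [ 0.456 -0.011  0.06 ]
(238, 142) [ 0.735 -0.05   0.1  ]
(175, 149) [0.725 0.117 0.06 ]
(354, 267) [ 0.422 -0.356  0.045]
(323, 212) [ 0.563 -0.275  0.06 ]
(255, 202) [ 0.586 -0.097  0.06 ]
[165 139  17  16 215] [172.6 146.3] ((173.0, 146.5), (16.0, 15.0), 0.0)
[236 153   4   4  11] [237.5 154.6] ((237.50001525878906, 154.5), (2.8284268379211426, 2.8284268379211426), 45.0)
[248 155   4   3  10] [249.2 156. ] ((249.5, 156.0), (3.0, 2.0), 0.0)
[286 194   8  16  76] [289.7 201.5] ((289.85003662109375, 201.45001220703125), (5.0596442222595215, 15.495160102844238), 18.434947967529297)
[  0 279  35  15 165] [ 16.6 285. ] ((16.885541915893555, 285.3561096191406), (36.041080474853516, 6.528195381164551), 17.81888771057129)
[  0 287  28  18 136] [ 12.6 296.7] ((12.69999885559082, 296.60003662109375), (31.304948806762695, 5.81377649307251), 26.56505012512207)
```

View pics/b.png

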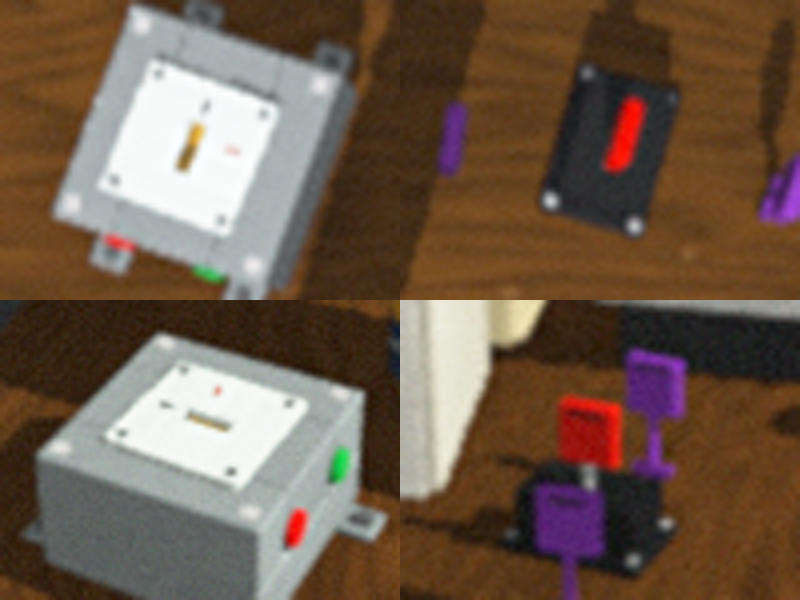

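Run:
```python
from h import *
import pickle
F=pickle.load(open('f0.pkl','rb'))
s=F['side'];t=F['top']
print('PC',[onz(s,u,v,0).round(3) for u,v in((113,180),(227,183),(247,170))])
def tri(p,q):
    o1,d1=ray(t,*p);o2,d2=ray(s,*q); A=np.c_[d1,-d2]; k=np.linalg.lstsq(A,o2-o1,rcond=None)[0]
    a=o1+d1*k[0];b=o2+d2*k[1]; return ((a+b)/2).round(3),np.linalg.norm(a-b).round(3)
hs=cv2.cvtColor(s['image'],cv2.COLOR_BGR2HSV);m=((hs[...,0]<8)|(hs[...,0]>172))&(hs[...,1]>150)&(hs[...,2]>90)
n,l,st,ce=cv2.connectedComponentsWithStats(m.astype(np.uint8))
for i in range(1,n):
    if st[i,4]>20 and 200<ce[i][0]<320: print(st[i],ce[i])
print('PC top corner',tri((312,170),(247,50)) )
print('purple',tri((324,209),(281,158)),tri((255,202),(264,183)))
print('key head ctr',tri((289.7,201.5),(268,172)))
```

```text
PC [array([ 1.072, -0.194,  0.   ]), array([ 0.716, -0.226,  0.   ]), array([ 0.675, -0.327,  0.   ])]
[261 164  14  15 169] [267.70414201 170.91715976]
[280 268   5   8  29] [281.5862069 271.4137931]
PC top corner (array([ 0.62 , -0.187,  0.375]), np.float64(0.032))
purple (array([ 0.565, -0.275,  0.07 ]), np.float64(0.01)) (array([ 0.583, -0.096,  0.074]), np.float64(0.002))
key head ctr (array([ 0.587, -0.187,  0.063]), np.float64(0.003))
```

Request:
apply_moves([
  [[0,0.14,0.18,-0.03,-0.017],[0,0.14,0.18,-0.03,-0.017],[0,0.14,0.18,-0.03,-0.017],[0,0.14,0.18,-0.03,-0.017],[0,0.14,0.18,-0.03,-0.017],[0,0.14,0.18,-0.03,-0.017],[0,0.14,0.18,-0.03,-0.017],[0,0.14,0.18,-0.03,-0.017],[0,0.14,0.18,-0.03,-0.017],[0,0.14,0.18,-0.03,-0.017],[0,0.14,0.18,-0.03,-0.017],[0,0.14,0.18,-0.03,-0.017]],
], force=25)

```text
t: 1.35
eef_pos: [0.5814, -0.1954, 0.1763]
ee_rot: [-3.142, -0.0, 2.869]
force: [1.3, -0.8, 0.7]
width: 0.0436
gripper_force: 0.0
```

Run:
```python
from h import *
import pickle
s=arm.get_state(); print({k:np.round(s[k],4).tolist() for k in('t','q','eef_pos','ee_rot','force','width')})
f=grab('wrist','w1'); pickle.dump(f,open('w1.pkl','wb'))
hsv=cv2.cvtColor(f['image'],cv2.COLOR_BGR2HSV)
m=((hsv[...,0]<8)|(hsv[...,0]>172))&(hsv[...,1]>130)&(hsv[...,2]>80)
n,l,st,ce=cv2.connectedComponentsWithStats(m.astype(np.uint8))
for i in range(1,n):
    if st[i,4]>30: print(st[i],ce[i].round(1),cv2.minAreaRect(np.argwhere(l==i)[:,::-1].astype(np.float32)),onz(f,*ce[i],.08).round(4))
```

```text
{'t': 1.35, 'q': [-0.0062, 0.313, -0.2282, -0.0, -1.0297, -1.8368], 'eef_pos': [0.5814, -0.1954, 0.1763], 'ee_rot': [-3.1416, -0.0001, 2.8694], 'force': [1.284, -0.7939, 0.689], 'width': 0.0436}
[264 181  16  45 649] [270.9 203.1] ((271.4999694824219, 202.99998474121094), (14.999998092651367, 43.99999237060547), 0.0) [ 0.5849 -0.1828  0.08  ]
```

View pics/w1.png

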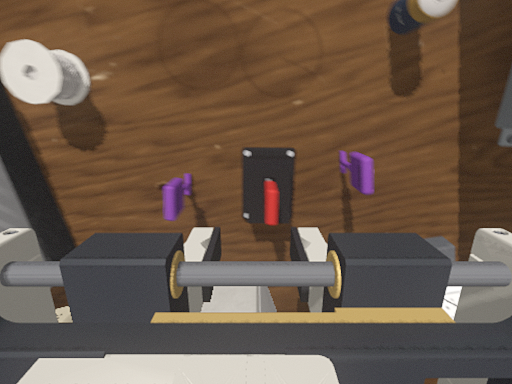

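Run:
```python
from h import *
import pickle
f=pickle.load(open('w1.pkl','rb'));t=pickle.load(open('f0.pkl','rb'))['top']
im=f['image']; 
print('red col', [(v,im[v,271].tolist(),im[v,266].tolist()) for v in range(178,228,4)])
def screws(f,box,thr):
    u0,v0,u1,v1=box; g=f['image'][v0:v1,u0:u1].min(axis=2).astype(float)
    n,l,st,ce=cv2.connectedComponentsWithStats((g>thr).astype(np.uint8))
    return [(ce[i]+[u0,v0]).round(1) for i in range(1,n) if 3<=st[i,4]<80]
for nm,ff,b,th in(('w',f,(236,140,302,226),110),('t',t,(270,185,305,225),90)):
    P=screws(ff,b,th); print(nm,[(p.tolist(),onz(ff,*p,.010).round(4)[:2].tolist()) for p in P])
c=lambda im,u,v,w,h: cv2.resize(im[v:v+h,u:u+w],(400,500),interpolation=cv2.INTER_CUBIC)
cv2.imwrite('pics/c.png',np.hstack([c(im,230,135,80,100),c(t['image'],268,180,40,50)]))
```

```text
red col [(178, [32, 35, 39], [95, 97, 97]), (182, [56, 61, 201], [47, 49, 170]), (186, [56, 62, 200], [40, 44, 165]), (190, [69, 73, 227], [52, 52, 178]), (194, [62, 65, 211], [45, 49, 166]), (198, [58, 61, 209], [44, 48, 164]), (202, [59, 66, 210], [49, 53, 168]), (206, [62, 66, 210], [47, 49, 164]), (210, [59, 63, 208], [52, 56, 169]), (214, [60, 63, 207], [52, 52, 167]), (218, [60, 64, 207], [52, 54, 167]), (222, [61, 64, 209], [58, 58, 169]), (226, [39, 52, 73], [35, 53, 72])]
w [([246.8, 152.8], [0.5454, -0.196]), ([290.0, 153.1], [0.5585, -0.1503]), ([267.8, 179.3], [0.5806, -0.1814]), ([245.8, 215.1], [0.6157, -0.2175])]
t [([274.6, 214.5], [0.5594, -0.1521]), ([291.5, 219.8], [0.5455, -0.1984])]
```

View pics/c.png

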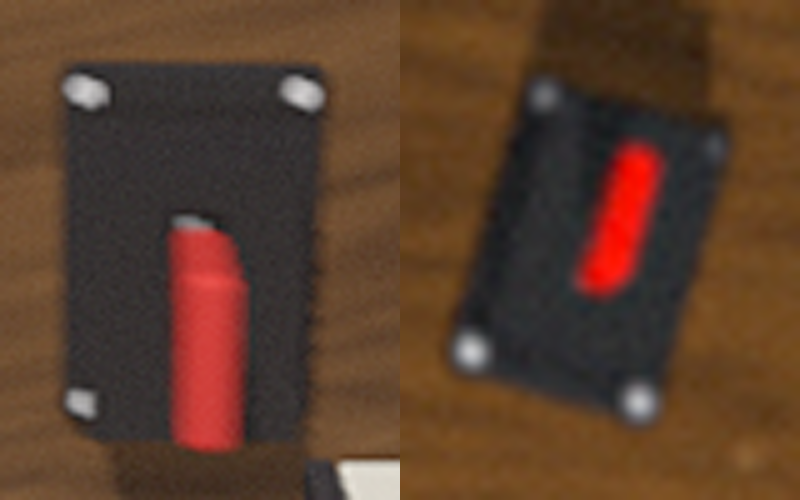

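The crop shows the red head's top face from (272,192) to (272,224), its near lower edge at (271,181), and three holder screws. From the screws the holder centre is about (0.587,-0.184) with yaw about -0.29.

Run:
```python
from h import *
import pickle
f=pickle.load(open('w1.pkl','rb'));t=pickle.load(open('f0.pkl','rb'))['top']
P=lambda f,x,y,z:onz(f,x,y,z).round(4)
print('top near/far',P(f,230+42.1-.4,135+56.6-.4,.086),P(f,230+41.6-.4,135+89-.4,.086))
print('bottom near',P(f,230+40.7-.4,135+46.4-.4,.05))
print('topcam near/far',P(t,268+19.9-.45,180+28.8-.45,.086),P(t,268+23.8-.45,180+15-.45,.086))
for a in((282.3,189.5),(299.4,194.6),(275.1,215.1),(291.9,220.1)): print(P(t,a[0]-.45,a[1]-.45,.01))
```

```text
top near/far [ 0.5726 -0.1792  0.086 ] [ 0.6017 -0.1872  0.086 ]
bottom near [ 0.5729 -0.1786  0.05  ]
topcam near/far [ 0.5679 -0.1785  0.086 ] [ 0.6035 -0.1886  0.086 ]
[ 0.6303 -0.172   0.01  ]
[ 0.6167 -0.2193  0.01  ]
[ 0.559  -0.1523  0.01  ]
[ 0.5459 -0.1983  0.01  ]
```

Request:
apply_moves([
  [[0,0.028,0.054,-0.1,0],[0,0,0,-0.14,0],[0,0,0,-0.14,0],[0,0,0,-0.14,0],[0,0,0,0,0],[1,0,0,0,0],[1,0,0,0,0],[1,0,0,0,0],[1,0,0,0,0]],
], force=40)

```text
t: 2.3
eef_pos: [0.5868, -0.1864, 0.0739]
ee_rot: [3.141, 0.002, 2.872]
force: [-0.0, 0.2, 1.0]
width: 0.0172
gripper_force: 0.0
```

Run:
```python
from h import *
s=arm.get_state(); print({k:np.round(s[k],4).tolist() for k in('t','q','eef_pos','ee_rot','force','moment','width','gripper_force')})
```

```text
{'t': 2.3, 'q': [0.0093, 0.4223, -0.3325, 0.0001, -0.8139, -1.8502], 'eef_pos': [0.5868, -0.1864, 0.0739], 'ee_rot': [3.1411, 0.0021, 2.8715], 'force': [-0.0464, 0.1815, 1.0287], 'moment': [-0.0615, -0.001, 0.0053], 'width': 0.0172, 'gripper_force': 0.0}
```

Request:
apply_moves([
  [[1,0,0,0,0],[1,0,0,0,0],[1,0,0,0,0]],
], force=40)

```text
t: 2.6
eef_pos: [0.5867, -0.186, 0.0734]
ee_rot: [3.141, 0.001, 2.872]
force: [-1.0, 3.9, 5.7]
width: 0.0098
gripper_force: 40.0
```

```bash
cat >> h.py <<'E'
def st():
    s=arm.get_state(); print({k:np.round(s[k],4).tolist() for k in('t','q','eef_pos','ee_rot','force','moment','width','gripper_force')}); return s
E
python3 - <<'E'
from h import *
st()
E
```

```text
{'t': 2.6, 'q': [0.0098, 0.4231, -0.3326, -0.0001, -0.8138, -1.8503], 'eef_pos': [0.5867, -0.186, 0.0734], 'ee_rot': [3.1412, 0.0013, 2.8719], 'force': [-1.0224, 3.9123, 5.7161], 'moment': [1.4573, 0.2489, -0.0412], 'width': 0.0098, 'gripper_force': 39.9749}
```

Request:
apply_moves([
  [[1,0,0,0.06,0],[1,0,0,0.1,0],[1,0,0,0.15,0],[1,0,0,0.2,0]],
])

```text
t: 3.0
eef_pos: [0.5847, -0.1865, 0.1745]
ee_rot: [-3.141, -0.004, 2.871]
force: [0.6, -1.0, -0.6]
width: 0.0095
gripper_force: 40.0
```

Run:
```python
from h import *
import pickle
st(); s=grab('side','s2')
t=pickle.load(open('f0.pkl','rb'))['top']
# barrel plate: bright low-sat region
im=t['image']; g=im.min(axis=2); m=(g>200).astype(np.uint8); m[:,:140]=0;m[:,190:]=0;m[:190]=0;m[245:]=0
n,l,stt,ce=cv2.connectedComponentsWithStats(m); i=1+np.argmax(stt[1:,4]); print(stt[i],ce[i])
c=max(cv2.findContours((l==i).astype(np.uint8),cv2.RETR_EXTERNAL,cv2.CHAIN_APPROX_NONE)[0],key=cv2.contourArea)
r=cv2.minAreaRect(c); b=[onz(t,*p,.07) for p in cv2.boxPoints(r)]; print(r,np.mean(b,0)); print(np.round(b,4))
# keyhole: dark/gold blob inside plate
roi=np.zeros_like(m); cv2.fillPoly(roi,[cv2.convexHull(c)],1); roi=cv2.erode(roi,np.ones((3,3)))
h=cv2.cvtColor(im,cv2.COLOR_BGR2HSV); w=((h[...,1]>60)&(roi>0)&((h[...,0]>10)&(h[...,0]<40)))
p=np.argwhere(w)[:,::-1].astype(np.float32); print(len(p),cv2.minAreaRect(p),p.mean(0)); r=cv2.minAreaRect(p); print(onz(t,*r[0],.07),onz(t,*p.mean(0),.07))
```

```text
{'t': 3.0, 'q': [0.0091, 0.3173, -0.2264, -0.0, -1.0311, -1.8502], 'eef_pos': [0.5847, -0.1865, 0.1745], 'ee_rot': [-3.1405, -0.0038, 2.8713], 'force': [0.5861, -0.9817, -0.5798], 'moment': [-0.0599, -0.2409, 0.0128], 'width': 0.0095, 'gripper_force': 39.9783}
[142 196  36  35 738] [159.44308943 213.2195122 ]
((159.3965606689453, 213.25863647460938), (28.039995193481445, 28.411388397216797), 21.801410675048828) [0.55271466 0.14796623 0.07      ]
[[0.5315 0.1934 0.07  ]
 [0.5998 0.1701 0.07  ]
 [0.5737 0.1022 0.07  ]
 [0.5059 0.1262 0.07  ]]
23 ((160.0, 213.00001525878906), (2.5298221111297607, 8.854375839233398), 18.43494987487793) [159.91304 212.65218]
[0.55319484 0.14648306 0.07      ] [0.55408528 0.14674708 0.07      ]
```

Request:
apply_moves([
  [[1,-0.013,0.152,0,0.0476],[1,-0.013,0.152,0,0.0476],[1,-0.013,0.152,0,0.0476],[1,-0.013,0.152,0,0.0476],[1,-0.013,0.152,0,0.0476],[1,-0.013,0.152,0,0.0476],[1,-0.013,0.152,0,0.0476],[1,-0.013,0.152,0,0.0476],[1,-0.013,0.152,0,0.0476],[1,-0.013,0.152,0,0.0476],[1,-0.013,0.152,0,0.0476],[1,-0.013,0.152,0,0.0476]],
])

```text
t: 4.25
eef_pos: [0.5547, 0.1793, 0.1751]
ee_rot: [-3.141, -0.0, -1.611]
force: [0.8, -0.7, 0.1]
width: 0.0099
gripper_force: 40.0
```

Run:
```python
from h import *
import pickle
st(); f=grab('wrist','w2'); pickle.dump(f,open('w2.pkl','wb'))
print(proj(f,[[.5535,.147,.07]]))
```

```text
{'t': 4.25, 'q': [0.6482, 0.267, -0.2975, 0.0005, -1.0063, -0.6887], 'eef_pos': [0.5547, 0.1793, 0.1751], 'ee_rot': [-3.1413, -0.0003, -1.611], 'force': [0.849, -0.657, 0.114], 'moment': [-0.0224, -0.0093, -0.0039], 'width': 0.0099, 'gripper_force': 39.9764}
[[254.56190115 166.37703876]]
```

View pics/w2.png

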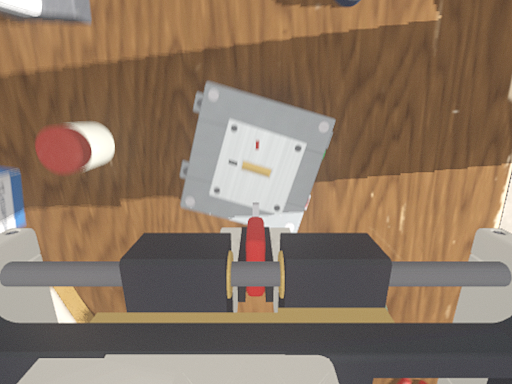

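The wrist view shows the keyhole as a gold bar at about (257,168), with the black home mark at (233,162) and the red mark at (257,145). The key blade is at (255,206) below the red head.

Run:
```python
from h import *
import pickle
f=pickle.load(open('w2.pkl','rb')); im=f['image']
h=cv2.cvtColor(im,cv2.COLOR_BGR2HSV); w=(h[...,1]>50)&(h[...,0]>8)&(h[...,0]<40); w[:150]=0;w[190:]=0;w[:,:235]=0;w[:,280:]=0
p=np.argwhere(w)[:,::-1].astype(np.float32); r=cv2.minAreaRect(p); print(len(p),r,p.mean(0))
for z in(.07,.062):
  b=np.array([onz(f,*q,z) for q in cv2.boxPoints(r)]); print(z,'hole',b.mean(0).round(4),'edges',[(round(float(np.hypot(*(b[(i+1)%4]-b[i])[:2])),4),round(float(np.arctan2(*(b[(i+1)%4]-b[i])[1::-1])),3)) for i in range(4)])
g=im.min(axis=2); m=(g>170).astype(np.uint8); m[:,:200]=0;m[:,312:]=0;m[:100]=0;m[216:]=0
n,l,s,ce=cv2.connectedComponentsWithStats(m); i=1+np.argmax(s[1:,4]); print('plate',s[i])
c=max(cv2.findContours((l==i).astype(np.uint8),cv2.RETR_EXTERNAL,cv2.CHAIN_APPROX_NONE)[0],key=cv2.contourArea); rr=cv2.minAreaRect(c);b=np.array([onz(f,*q,.07) for q in cv2.boxPoints(rr)]);print(rr,b.round(4),b.mean(0))
T=np.array([.5547,.1793,.1751]); print('expected tip',proj(f,[T-[0,0,.0654]]))
C=lambda im,u,v,w,h: cv2.resize(im[v:v+h,u:u+w],(400,500),interpolation=cv2.INTER_CUBIC)
cv2.imwrite('pics/d.png',np.hstack([C(im,216,140,80,100),C(pickle.load(open('f0.pkl','rb'))['top']['image'],140,190,40,50)]))
```

```text
208 ((255.958740234375, 168.6376190185547), (28.83057403564453, 7.183697700500488), 16.699243545532227) [256.0625  168.66347]
0.07 hole [0.5523 0.1491 0.07  ] edges [(0.0065, -1.911), (0.0257, 2.807), (0.0065, 1.259), (0.0259, -0.337)]
0.062 hole [0.5523 0.1508 0.062 ] edges [(0.0067, -1.911), (0.0266, 2.807), (0.0068, 1.259), (0.0268, -0.337)]
plate [ 209  117   98   99 6218]
((263.2786865234375, 174.4490509033203), (97.0187759399414, 93.18037414550781), 15.350137710571289) [[0.6019 0.183  0.07  ]
 [0.5735 0.1035 0.07  ]
 [0.4937 0.1282 0.07  ]
 [0.5147 0.2127 0.07  ]] [0.54597551 0.15686357 0.07      ]
expected tip [[254.67166009 216.68434197]]
```

View pics/d.png

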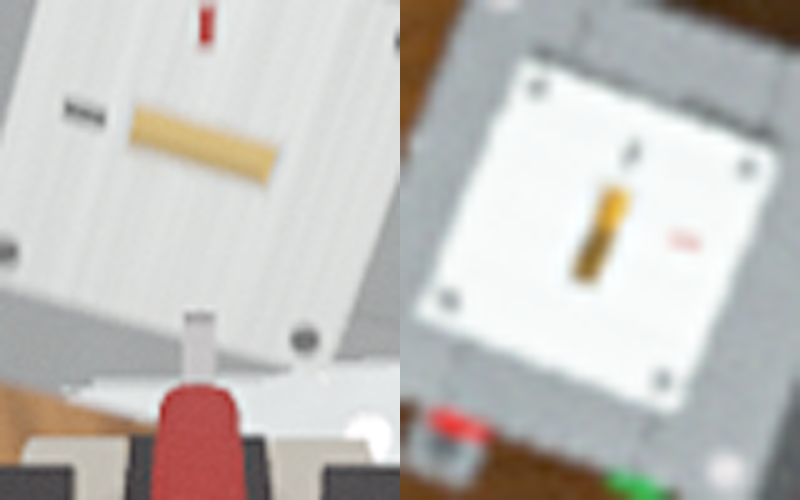

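Run:
```python
from h import *
import pickle
f=pickle.load(open('w2.pkl','rb')); im=f['image']
T=np.array([.5547,.1793,.1751]); X=np.array([np.cos(-1.611),np.sin(-1.611),0]);Y=np.array([-X[1],X[0],0])
for z in(-.0654,-.0629,-.0574): print(z,proj(f,[T+.012*X+s*.0025*Y+[0,0,z] for s in(-1,1)]).round(1).tolist())
print(proj(f,[T+.017*X+s*.005*Y+[0,0,-.0654+z] for s in(-1,1) for z in (.042,.078)]).round(1).tolist())
for v in range(196,222,2): print(v,im[v,246:266].mean(axis=1).astype(int).tolist())
```

```text
-0.0654 [[257.9, 202.2], [251.4, 202.2]]
-0.0629 [[257.9, 203.3], [251.4, 203.3]]
-0.0574 [[258.0, 205.7], [251.3, 205.7]]
[[262.7, 216.2], [264.7, 242.9], [246.6, 216.2], [244.6, 242.9]]
196 [220, 219, 220, 219, 218, 221, 220, 217, 219, 220, 221, 221, 220, 219, 220, 222, 222, 221, 221, 221]
198 [218, 219, 220, 218, 219, 218, 219, 219, 219, 219, 221, 219, 220, 220, 220, 222, 222, 221, 220, 221]
200 [220, 219, 218, 218, 219, 219, 218, 221, 220, 221, 222, 220, 220, 222, 222, 222, 221, 221, 220, 220]
202 [219, 219, 217, 218, 218, 220, 210, 192, 194, 190, 188, 192, 199, 214, 224, 221, 220, 221, 219, 217]
204 [212, 213, 216, 219, 220, 223, 208, 175, 178, 180, 177, 178, 188, 212, 225, 221, 220, 219, 219, 215]
206 [177, 188, 192, 194, 200, 203, 203, 198, 199, 200, 198, 196, 202, 217, 222, 220, 220, 218, 216, 217]
208 [165, 163, 162, 166, 167, 168, 187, 198, 197, 197, 196, 196, 200, 207, 215, 217, 216, 216, 217, 216]
210 [167, 164, 165, 165, 166, 162, 182, 200, 199, 197, 198, 199, 193, 183, 180, 188, 192, 195, 200, 206]
212 [164, 165, 165, 164, 165, 165, 181, 202, 196, 198, 196, 198, 193, 174, 163, 165, 164, 165, 166, 170]
214 [161, 162, 162, 161, 163, 162, 181, 200, 199, 197, 197, 198, 192, 177, 181, 180, 179, 179, 179, 179]
216 [197, 199, 200, 202, 208, 198, 178, 182, 177, 172, 175, 178, 188, 212, 225, 222, 219, 214, 213, 212]
218 [225, 228, 219, 168, 123, 102, 104, 107, 110, 107, 108, 109, 108, 101, 105, 140, 207, 237, 230, 229]
220 [231, 219, 151, 99, 107, 110, 108, 112, 113, 111, 114, 114, 111, 112, 110, 103, 112, 201, 234, 229]
```

The crop confirms that the blade hangs straight under the TCP. The gold keyhole centres at about (0.553, 0.149) with yaw about -0.335.

Request:
apply_moves([
  [[1,-0.001,-0.0167,0,0.0451],[1,-0.001,-0.0167,0,0.0451],[1,-0.001,-0.0167,0,0.0451],[1,-0.001,-0.0167,0,0.0451],[1,-0.001,-0.0167,0,0.0451],[1,-0.001,-0.0167,0,0.0451],[1,-0.001,-0.0167,-0.05,0.0451],[1,-0.001,-0.0167,-0.05,0.0451],[1,-0.001,-0.0167,-0.02,0.0451],[1,0,0,0,0],[1,0,0,0,0],[1,0,0,0,0]],
])

```text
t: 5.5
eef_pos: [0.5534, 0.1485, 0.1511]
ee_rot: [-3.141, -0.001, -0.345]
force: [0.2, 1.7, -1.0]
width: 0.0099
gripper_force: 40.0
```

Run:
```python
from h import *
import pickle
s=st(); f=grab('wrist','w3'); pickle.dump(f,open('w3.pkl','wb')); t=grab('side','s3'); pickle.dump(t,open('s3.pkl','wb'))
T=np.array(s['eef_pos']); print(proj(f,[T-[0,0,.0654],[.553,.1493,.07]]),proj(t,[T-[0,0,.0654],[.553,.1493,.07]]))
C=lambda im,u,v,w,h: cv2.resize(im[v:v+h,u:u+w],(400,500),interpolation=cv2.INTER_CUBIC)
cv2.imwrite('pics/e.png',np.hstack([C(f['image'],216,140,80,100),C(t['image'],235,200,56,70)]))
```

```text
{'t': 5.5, 'q': [0.6037, 0.2749, -0.3486, 0.0002, -0.9466, 0.6217], 'eef_pos': [0.5534, 0.1485, 0.1511], 'ee_rot': [-3.1411, -0.0006, -0.3453], 'force': [0.2392, 1.6651, -1.0333], 'moment': [-0.037, 0.1053, -0.0131], 'width': 0.0099, 'gripper_force': 39.9781}
[[253.78217745 215.50363496]
 [253.17802343 209.36660506]] [[258.6126757  236.61674868]
 [258.86729856 243.70313369]]
```

View pics/e.png

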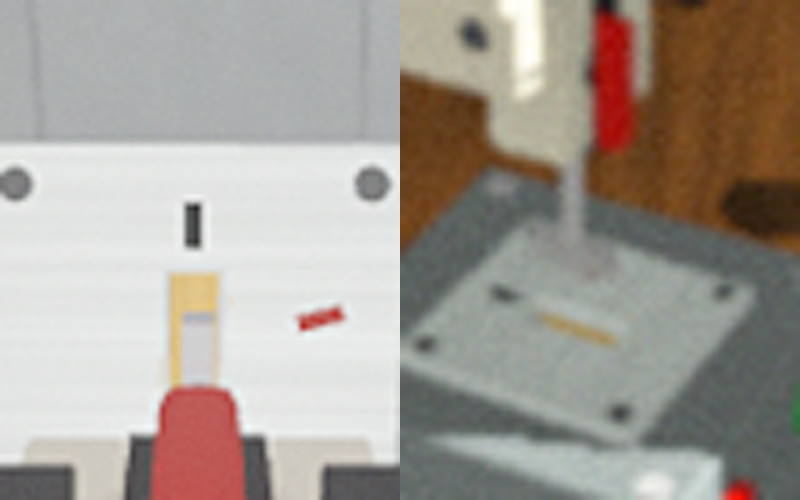

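The hole and blade are parallel, with the blade about 0.8 px to the right (roughly 0.5 mm towards -y). The hole's far end is at row 194.4 and the blade's corner at row 202.6.

Run:
```python
from h import *
import pickle
f=pickle.load(open('w3.pkl','rb')); im=f['image']
T=np.array([.5534,.1485,.1511]);a=-.3453;X=np.array([np.cos(a),np.sin(a),0]);Y=np.array([-X[1],X[0],0])
print('blade corner exp',proj(f,[T+.012*X+[0,0,z] for z in(-.0654,-.0629)]))
for z in (.07,.065):
  H=np.array([T[0],T[1],z]); print('hole ends if centred',proj(f,[H+.0135*X,H+.0145*X,H+.00425*Y,H-.00425*Y]).round(1).tolist())
g=im.astype(int)
print('col254',[(v,g[v,252].tolist()) for v in range(190,207,1)])
print('row198',[(u,g[198,u].tolist()) for u in range(246,264)])
print('row204',[(u,g[204,u].tolist()) for u in range(246,264)])
```

```text
blade corner exp [[253.83973017 201.05521995]
 [253.83005207 202.09378446]]
hole ends if centred [[253.9, 193.3], [253.9, 192.1], [248.9, 208.6], [259.0, 208.6]]
hole ends if centred [[253.9, 191.6], [253.9, 190.4], [249.0, 206.6], [258.9, 206.6]]
col254 [(190, [233, 234, 232]), (191, [233, 234, 232]), (192, [231, 230, 229]), (193, [232, 228, 224]), (194, [192, 210, 219]), (195, [136, 193, 219]), (196, [130, 193, 219]), (197, [134, 193, 220]), (198, [135, 194, 221]), (199, [137, 195, 221]), (200, [134, 194, 221]), (201, [130, 194, 223]), (202, [152, 192, 215]), (203, [163, 187, 203]), (204, [172, 192, 208]), (205, [183, 203, 215]), (206, [185, 204, 215])]
row198 [(246, [227, 229, 226]), (247, [229, 230, 228]), (248, [228, 226, 224]), (249, [202, 207, 211]), (250, [136, 192, 214]), (251, [131, 196, 224]), (252, [135, 194, 221]), (253, [137, 195, 220]), (254, [135, 197, 223]), (255, [137, 199, 225]), (256, [139, 198, 224]), (257, [134, 194, 222]), (258, [130, 196, 224]), (259, [168, 204, 221]), (260, [213, 219, 217]), (261, [228, 228, 225]), (262, [229, 230, 228]), (263, [228, 229, 226])]
row204 [(246, [232, 233, 231]), (247, [232, 233, 231]), (248, [233, 231, 227]), (249, [204, 211, 214]), (250, [137, 193, 216]), (251, [137, 197, 223]), (252, [172, 192, 208]), (253, [195, 187, 187]), (254, [193, 191, 192]), (255, [189, 186, 189]), (256, [191, 188, 191]), (257, [192, 187, 189]), (258, [174, 187, 196]), (259, [183, 201, 209]), (260, [222, 220, 216]), (261, [230, 230, 229]), (262, [232, 234, 232]), (263, [232, 233, 231])]
```

Request:
apply_moves([
  [[1,0.001,0.003,-0.03,0],[1,0,0,-0.03,0],[1,0,0,-0.01,0],[1,0,0,-0.01,0],[1,0,0,-0.005,0],[1,0,0,0,0]],
])

```text
t: 6.2
eef_pos: [0.5533, 0.149, 0.1334]
ee_rot: [3.141, 0.0, -0.342]
force: [-0.3, -0.3, -0.5]
width: 0.0097
gripper_force: 40.0
```

Run:
```python
from h import *
st()
```

```text
{'t': 6.2, 'q': [0.6043, 0.2943, -0.368, 0.0, -0.9087, 0.6244], 'eef_pos': [0.5533, 0.149, 0.1334], 'ee_rot': [3.1413, 0.0002, -0.3421], 'force': [-0.3301, -0.264, -0.5379], 'moment': [-0.0646, 0.1318, 0.0053], 'width': 0.0097, 'gripper_force': 39.978}
```

Request:
apply_moves([
  [[1,0,0,-0.008,0],[1,0,0,-0.008,0],[1,0,0,-0.008,0],[1,0,0,0,0]],
])

```text
t: 6.6
eef_pos: [0.5532, 0.149, 0.1285]
ee_rot: [3.141, 0.0, -0.342]
force: [-0.4, -0.4, 0.1]
width: 0.01
gripper_force: 40.0
```

Request:
apply_moves([
  [[1,0,0,-0.01,0],[1,0,0,-0.01,0],[1,0,0,-0.01,0],[1,0,0,0,0]],
])

```text
t: 7.0
eef_pos: [0.5532, 0.1489, 0.1224]
ee_rot: [3.141, 0.0, -0.342]
force: [0.6, -0.4, -0.7]
width: 0.0097
gripper_force: 40.0
```

Request:
apply_moves([
  [[1,0,0,-0.005,0],[1,0,0,-0.005,0],[1,0,0,-0.005,0],[1,0,0,0,0]],
])

```text
t: 7.4
eef_pos: [0.5533, 0.149, 0.1196]
ee_rot: [3.141, 0.0, -0.342]
force: [-0.1, 0.3, 0.5]
width: 0.0101
gripper_force: 40.0
```

Request:
apply_moves([
  [[1,0,0,-0.004,0],[1,0,0,0,0]],
])

```text
t: 7.6
eef_pos: [0.5534, 0.149, 0.1192]
ee_rot: [-3.142, -0.0, -0.342]
force: [-0.7, -0.2, 1.7]
width: 0.0097
gripper_force: 40.0
```

Request:
apply_moves([
  [[1,0,0,-0.004,0],[1,0,0,0,0]],
])

```text
t: 7.8
eef_pos: [0.5536, 0.1491, 0.119]
ee_rot: [-3.141, -0.001, -0.342]
force: [-2.6, -0.3, 7.7]
width: 0.0098
gripper_force: 40.0
```

Request:
apply_moves([
  [[1,0,0,0.002,-0.02],[1,0,0,0,-0.02],[1,0,0,0,-0.02],[1,0,0,0,-0.02],[1,0,0,0,-0.02],[1,0,0,0,-0.02],[1,0,0,0,0]],
])

```text
t: 8.5
eef_pos: [0.5538, 0.149, 0.1191]
ee_rot: [-3.141, -0.001, -0.72]
force: [0.4, -1.3, 5.8]
width: 0.0096
gripper_force: 40.0
```

Run:
```python
from h import *
st()
```

```text
{'t': 8.5, 'q': [0.6042, 0.3103, -0.3839, 0.0005, -0.8758, 0.2465], 'eef_pos': [0.5538, 0.149, 0.1191], 'ee_rot': [-3.1409, -0.0006, -0.7197], 'force': [0.4455, -1.2638, 5.7944], 'moment': [-0.4549, 0.3127, 0.0627], 'width': 0.0096, 'gripper_force': 39.9778}
```

Request:
apply_moves([
  [[1,0,0,0,-0.023],[1,0,0,0,-0.023],[1,0,0,0,-0.023],[1,0,0,0,-0.023],[1,0,0,0,-0.023],[1,0,0,0,-0.023],[1,0,0,0,-0.023],[1,0,0,0,-0.023],[1,0,0,0,-0.023],[1,0,0,0,-0.023],[1,0,0,0,-0.023],[1,0,0,0,0]],
])

```text
t: 9.7
eef_pos: [0.5532, 0.1486, 0.1191]
ee_rot: [3.141, -0.001, -1.514]
force: [-2.0, -2.3, 7.1]
width: 0.0097
gripper_force: 40.0
```

Run:
```python
from h import *
st()
```

```text
{'t': 9.7, 'q': [0.6041, 0.3101, -0.3843, 0.0005, -0.8769, -0.5478], 'eef_pos': [0.5532, 0.1486, 0.1191], 'ee_rot': [3.1414, -0.0006, -1.5141], 'force': [-2.0284, -2.3372, 7.1403], 'moment': [-0.834, 1.1054, -0.0022], 'width': 0.0097, 'gripper_force': 39.9745}
```

Request:
apply_moves([
  [[1,0,0,0,-0.015],[1,0,0,0,-0.015],[1,0,0,0,-0.015],[1,0,0,0,-0.015],[1,0,0,0,0]],
])

```text
t: 10.2
eef_pos: [0.553, 0.1486, 0.119]
ee_rot: [3.141, -0.001, -1.702]
force: [-2.8, -1.2, 8.5]
width: 0.01
gripper_force: 40.0
```

Run:
```python
from h import *
st()
```

```text
{'t': 10.2, 'q': [0.6042, 0.31, -0.3844, 0.0004, -0.8771, -0.7354], 'eef_pos': [0.553, 0.1486, 0.119], 'ee_rot': [3.1412, -0.0007, -1.7017], 'force': [-2.8295, -1.1543, 8.5345], 'moment': [-0.7609, 1.2596, 0.039], 'width': 0.01, 'gripper_force': 39.9742}
```

Now small steps towards the expected stop near yaw -1.78.

Request:
apply_moves([
  [[1,0,0,0,-0.012],[1,0,0,0,0],[1,0,0,0,0]],
])

```text
t: 10.5
eef_pos: [0.553, 0.1486, 0.1191]
ee_rot: [3.141, -0.001, -1.738]
force: [-3.3, -2.4, 7.4]
width: 0.0097
gripper_force: 40.0
```

Run:
```python
from h import *
st()
```

```text
{'t': 10.5, 'q': [0.6042, 0.31, -0.3844, 0.0004, -0.8771, -0.7715], 'eef_pos': [0.553, 0.1486, 0.1191], 'ee_rot': [3.1412, -0.0008, -1.7378], 'force': [-3.2531, -2.407, 7.3631], 'moment': [-0.7713, 1.379, 0.0051], 'width': 0.0097, 'gripper_force': 39.9737}
```

Request:
apply_moves([
  [[1,0,0,0,-0.009],[1,0,0,0,0],[1,0,0,0,0]],
])

```text
t: 10.8
eef_pos: [0.553, 0.1486, 0.1191]
ee_rot: [3.141, -0.001, -1.766]
force: [-3.5, -1.3, 7.6]
width: 0.0101
gripper_force: 40.0
```

Run:
```python
from h import *
st()
```

```text
{'t': 10.8, 'q': [0.6042, 0.31, -0.3844, 0.0004, -0.8772, -0.7997], 'eef_pos': [0.553, 0.1486, 0.1191], 'ee_rot': [3.1412, -0.0008, -1.7661], 'force': [-3.4514, -1.2614, 7.5556], 'moment': [-0.7772, 1.4243, 0.0228], 'width': 0.0101, 'gripper_force': 39.9739}
```

```bash
cat >> h.py <<'E'
def sm():
    s=arm.get_state(); print('t',round(float(s['t']),2),'pos',np.round(s['eef_pos'],4),'yaw',round(float(s['ee_rot'][2]),4),'F',np.round(s['force'],1),'M',np.round(s['moment'],3),'tau6',np.round(s['joint_efforts'],4)[[3,4,5]],'w',round(float(s['width']),4))
E
python3 -c "from h import *; sm()"
```

```text
t 10.8 pos [0.553  0.1486 0.1191] yaw -1.7661 F [-3.5 -1.3  7.6] M [-0.777  1.424  0.023] tau6 [ 5.1088  1.516  -0.0681] w 0.0101
```

Request:
apply_moves([
  [[1,0,0,0,-0.008],[1,0,0,0,0],[1,0,0,0,0]],
])

```text
t: 11.1
eef_pos: [0.553, 0.1486, 0.1191]
ee_rot: [3.141, -0.001, -1.791]
force: [-3.2, -1.3, 7.3]
width: 0.0095
gripper_force: 40.0
```

```bash
python3 -c "from h import *; sm()"
```

```text
t 11.1 pos [0.553  0.1486 0.1191] yaw -1.791 F [-3.2 -1.3  7.3] M [-0.628  1.48   0.072] tau6 [ 5.1263  1.494  -0.1582] w 0.0095
```

Request:
apply_moves([
  [[1,0,0,0,-0.006],[1,0,0,0,0],[1,0,0,0,0]],
])

```text
t: 11.4
eef_pos: [0.553, 0.1486, 0.119]
ee_rot: [3.141, -0.001, -1.81]
force: [-4.2, -1.9, 8.7]
width: 0.0098
gripper_force: 40.0
```

```bash
python3 -c "from h import *; sm()"
```

```text
t 11.4 pos [0.553  0.1486 0.119 ] yaw -1.8097 F [-4.2 -1.9  8.7] M [-0.642  1.486  0.228] tau6 [ 5.0739  1.5145 -0.2525] w 0.0098
```

Past the stop (torque climbing); turning back at once.

Request:
apply_moves([
  [[1,0,0,0.001,0.02],[1,0,0,0,0.03],[1,0,0,0,0.04],[1,0,0,0,0.04],[1,0,0,0,0.04],[1,0,0,0,0.04],[1,0,0,0,0.04],[1,0,0,0,0.04],[1,0,0,0,0.04],[1,0,0,0,0.04],[1,0,0,0,0.04],[1,0,0,0,0.04]],
])

```text
t: 12.6
eef_pos: [0.5535, 0.1493, 0.1192]
ee_rot: [-3.141, -0.0, -0.391]
force: [-1.9, 0.1, 4.6]
width: 0.0098
gripper_force: 40.0
```

```bash
python3 -c "from h import *; sm()"
```

```text
t 12.6 pos [0.5535 0.1493 0.1192] yaw -0.3913 F [-1.9  0.1  4.6] M [ 0.26   0.871 -0.051] tau6 [ 5.6115  0.4666 -2.0339] w 0.0098
```

Request:
apply_moves([
  [[1,0,0,0,0.02],[1,0,0,0,0],[1,0,0,0,0]],
])

```text
t: 12.9
eef_pos: [0.5536, 0.1493, 0.1192]
ee_rot: [-3.141, -0.0, -0.337]
force: [-1.5, 1.4, 5.5]
width: 0.0099
gripper_force: 40.0
```

```bash
python3 -c "from h import *; sm()"
```

```text
t 12.9 pos [0.5536 0.1493 0.1192] yaw -0.3365 F [-1.5  1.4  5.5] M [ 0.359  0.911 -0.019] tau6 [5.5828 0.4484 0.1349] w 0.0099
```

Request:
apply_moves([
  [[1,0,0,0,0.02],[1,0,0,0,0],[1,0,0,0,0]],
])

```text
t: 13.2
eef_pos: [0.5536, 0.1493, 0.1191]
ee_rot: [-3.141, -0.0, -0.274]
force: [-1.6, 0.6, 5.5]
width: 0.0099
gripper_force: 40.0
```

```bash
python3 -c "from h import *; sm()"
```

```text
t 13.2 pos [0.5536 0.1493 0.1191] yaw -0.2739 F [-1.6  0.6  5.5] M [ 0.352  0.913 -0.024] tau6 [5.6116 0.4353 0.0802] w 0.0099
```

Request:
apply_moves([
  [[1,0,0,0,0.01],[1,0,0,0,0],[1,0,0,0,0]],
])

```text
t: 13.5
eef_pos: [0.5536, 0.1493, 0.1191]
ee_rot: [-3.141, -0.0, -0.243]
force: [-1.4, 1.4, 5.3]
width: 0.0097
gripper_force: 40.0
```

```bash
python3 -c "from h import *; sm()"
```

```text
t 13.5 pos [0.5536 0.1493 0.1191] yaw -0.2425 F [-1.4  1.4  5.3] M [0.451 0.902 0.018] tau6 [5.6263 0.4288 0.0543] w 0.0097
```

Request:
apply_moves([
  [[1,0,0,0,0.007],[1,0,0,0,0],[1,0,0,0,0]],
])

```text
t: 13.8
eef_pos: [0.5536, 0.1493, 0.1191]
ee_rot: [-3.141, -0.001, -0.221]
force: [-1.9, 1.7, 5.9]
width: 0.0097
gripper_force: 40.0
```

```bash
python3 -c "from h import *; sm()"
```

```text
t 13.8 pos [0.5536 0.1493 0.1191] yaw -0.2206 F [-1.9  1.7  5.9] M [ 0.361  0.893 -0.001] tau6 [5.573  0.4278 0.0766] w 0.0097
```

Request:
apply_moves([
  [[1,0,0,0,0.004],[1,0,0,0,0],[1,0,0,0,0]],
])

```text
t: 14.1
eef_pos: [0.5536, 0.1493, 0.1191]
ee_rot: [-3.141, -0.0, -0.208]
force: [-1.7, 0.1, 6.0]
width: 0.0098
gripper_force: 40.0
```

```bash
python3 -c "from h import *; sm()"
```

```text
t 14.1 pos [0.5536 0.1493 0.1191] yaw -0.2081 F [-1.7  0.1  6. ] M [ 0.294  0.81  -0.103] tau6 [5.5924 0.4307 0.1164] w 0.0098
```

Request:
apply_moves([
  [[1,0,0,0,0.003],[1,0,0,0,0],[1,0,0,0,0]],
])

```text
t: 14.4
eef_pos: [0.5536, 0.1493, 0.1191]
ee_rot: [-3.141, -0.0, -0.199]
force: [-1.1, 1.2, 4.7]
width: 0.0099
gripper_force: 40.0
```

```bash
python3 -c "from h import *; sm()"
```

```text
t 14.4 pos [0.5536 0.1493 0.1191] yaw -0.1988 F [-1.1  1.2  4.7] M [ 0.367  0.82  -0.187] tau6 [5.6265 0.4337 0.1578] w 0.0099
```

Request:
apply_moves([
  [[1,0,0,0,-0.023],[1,0,0,0,-0.0235],[1,0,0,0,0],[1,0,0,0.01,0],[1,0,0,0.01,0],[1,0,0,0.01,0],[1,0,0,0,0]],
])

```text
t: 15.1
eef_pos: [0.5533, 0.149, 0.1248]
ee_rot: [3.142, 0.0, -0.343]
force: [-0.3, 0.5, -0.8]
width: 0.0099
gripper_force: 40.0
```

```bash
python3 -c "from h import *; sm()"
```

```text
t 15.1 pos [0.5533 0.149  0.1248] yaw -0.3431 F [-0.3  0.5 -0.8] M [-0.078  0.201 -0.018] tau6 [ 5.8253 -0.0073  0.0116] w 0.0099
```

Request:
apply_moves([
  [[1,0,0,0.02,0],[1,0,0,0.04,0],[1,0,0,0.06,0],[1,0,0,0.06,0],[1,0,0,0.07,0],[1,0.008,-0.0795,0,-0.0467],[1,0.008,-0.0795,0,-0.0467],[1,0.008,-0.0795,0,-0.0467],[1,0.008,-0.0795,0,-0.0467],[1,0.008,-0.0795,0,-0.0467],[1,0.008,-0.0795,0,-0.0467],[1,0.008,-0.0795,0,-0.0467]],
])

```text
t: 16.3
eef_pos: [0.5649, 0.0372, 0.1761]
ee_rot: [-3.14, 0.0, -1.377]
force: [0.3, 0.4, -1.5]
width: 0.0098
gripper_force: 40.0
```

Request:
apply_moves([
  [[1,0.008,-0.0795,0,-0.0467],[1,0.008,-0.0795,0,-0.0467],[1,0.008,-0.0795,0,-0.0467],[1,0.008,-0.0795,0,-0.0467],[1,0.008,-0.0795,0,-0.0467],[1,0.008,-0.0795,0,-0.0467],[1,0.008,-0.0795,0,-0.0467],[1,0.008,-0.0795,0,-0.0467],[1,0.008,-0.0795,0,-0.0467],[1,0.008,-0.0795,0,-0.0467],[1,0.008,-0.0795,0,-0.0467],[1,0.008,-0.0795,0,-0.0467]],
])

```text
t: 17.5
eef_pos: [0.5841, -0.1537, 0.1761]
ee_rot: [-3.142, 0.001, -3.137]
force: [0.3, -0.7, -0.6]
width: 0.0099
gripper_force: 40.0
```

Request:
apply_moves([
  [[1,0.008,-0.0795,0,-0.0467],[1,0.008,-0.0795,0,-0.0467],[1,0,0,-0.1,0],[1,0,0,-0.06,0],[1,0,0,0,0],[1,0,0,0,0]],
])

```text
t: 18.1
eef_pos: [0.5871, -0.1847, 0.1432]
ee_rot: [-3.141, -0.0, 2.86]
force: [0.8, -0.3, -0.3]
width: 0.0098
gripper_force: 40.0
```

Run:
```python
from h import *
import pickle
sm(); f=grab('wrist','w4'); pickle.dump(f,open('w4.pkl','wb'))
s=arm.get_state(); T=np.array(s['eef_pos']); a=float(s['ee_rot'][2]); X=np.array([np.cos(a),np.sin(a),0])
print('blade corner exp',proj(f,[T+.012*X-[0,0,.0654]]),'mouth near end/centre exp',proj(f,[[T[0]+.0145*X[0],T[1]+.0145*X[1],.036],[T[0],T[1],.036]]))
cv2.imwrite('pics/g.png',cv2.resize(f['image'][140:240,200:320],(720,600),interpolation=cv2.INTER_CUBIC))
```

```text
t 18.1 pos [ 0.5871 -0.1847  0.1432] yaw 2.8596 F [ 0.8 -0.3 -0.3] M [-0.034 -0.061  0.023] tau6 [ 5.9636e+00 -7.9300e-02  4.2000e-03] w 0.0098
blade corner exp [[256.57445248 201.71891357]] mouth near end/centre exp [[256.43716222 184.47547082]
 [256.41052529 199.50349426]]
```

View pics/g.png

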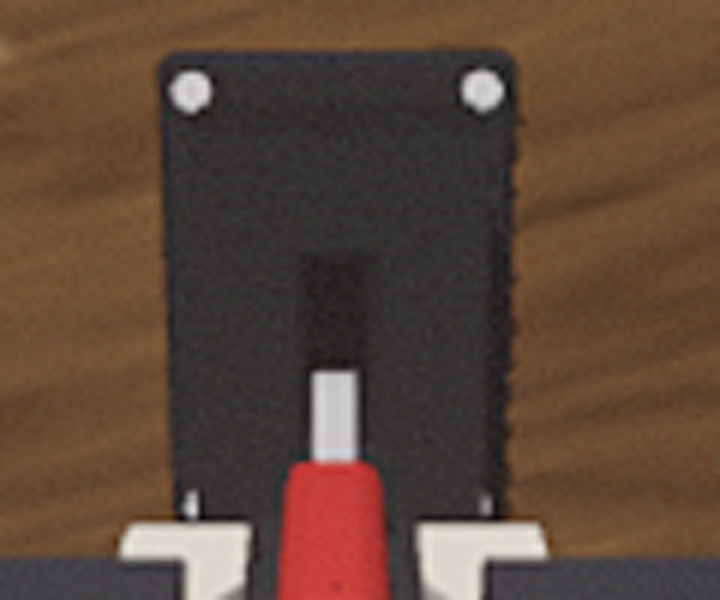

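The slot at (256,195) is centred and parallel under the blade, which ends at (256,202), so I'm descending.

Request:
apply_moves([
  [[1,0,0,-0.08,0],[1,0,0,-0.08,0],[1,0,0,-0.03,0],[1,0,0,-0.015,0],[1,0,0,-0.015,0],[1,0,0,-0.015,0],[1,0,0,0,0]],
])

```text
t: 18.85
eef_pos: [0.587, -0.1848, 0.0959]
ee_rot: [3.142, 0.0, 2.859]
force: [0.3, 0.1, -1.3]
width: 0.01
gripper_force: 40.0
```

```bash
python3 -c "from h import *; sm()"
```

```text
t 18.85 pos [ 0.587  -0.1848  0.0959] yaw 2.8587 F [ 0.3  0.1 -1.3] M [-0.06   0.002 -0.023] tau6 [5.7357e+00 2.2500e-02 9.0000e-04] w 0.01
```

Request:
apply_moves([
  [[1,0,0,-0.025,0],[1,0,0,-0.025,0],[1,0,0,-0.025,0],[1,0,0,-0.02,0],[1,0,0,-0.01,0],[1,0,0,-0.005,0],[1,0,0,0,0]],
])

```text
t: 19.55
eef_pos: [0.587, -0.1849, 0.0737]
ee_rot: [-3.142, -0.0, 2.859]
force: [0.7, 0.2, -0.2]
width: 0.0098
gripper_force: 40.0
```

```bash
python3 -c "from h import *; sm()"
```

```text
t 19.55 pos [ 0.587  -0.1849  0.0737] yaw 2.8587 F [ 0.7  0.2 -0.2] M [-0.081  0.015  0.073] tau6 [ 5.455e+00 -9.090e-02  1.000e-04] w 0.0098
```

Request:
apply_moves([
  [[1,0,0,-0.004,0],[1,0,0,0,0],[1,0,0,-0.004,0],[1,0,0,0,0]],
])

```text
t: 19.95
eef_pos: [0.5873, -0.1849, 0.0733]
ee_rot: [-3.142, 0.001, 2.859]
force: [-2.9, 1.8, 7.7]
width: 0.0098
gripper_force: 40.0
```

```bash
python3 -c "from h import *; sm()"
```

```text
t 19.95 pos [ 0.5873 -0.1849  0.0733] yaw 2.859 F [-2.9  1.8  7.7] M [0.479 1.085 0.02 ] tau6 [4.9404e+00 9.8130e-01 2.0000e-04] w 0.0098
```

Request:
apply_moves([
  [[1,0,0,0.005,0],[1,0,0,0,0],[0.5,0,0,0,0],[0.3,0,0,0,0],[0.1,0,0,0,0],[0,0,0,0,0],[0,0,0,0,0],[0,0,0,0.03,0],[0,0,0,0.1,0],[0,0,0,0.15,0],[0,0,0,0.2,0],[0,0,0,0.15,0]],
])

```text
t: 21.15
eef_pos: [0.5874, -0.1851, 0.202]
ee_rot: [3.142, 0.002, 2.859]
force: [0.3, -0.1, -0.8]
width: 0.0438
gripper_force: 0.0
```

Request:
apply_moves([
  [[0,-0.1,0,0.1,0],[0,-0.1,0,0,0],[0,0,0,0,0],[0,0,0,0,0]],
])

```text
t: 21.55
eef_pos: [0.5469, -0.1849, 0.2199]
ee_rot: [3.141, 0.001, 2.859]
force: [-0.5, 0.8, 0.7]
width: 0.0435
gripper_force: 0.0
```

Run:
```python
from h import *
sm(); f=grab('side','s5'); w=grab('wrist','w5'); t=grab('top','t5')
print('head centre exp side',proj(f,[[.587,-.185,.068]]))
r=lambda im,u,v,a,b:cv2.resize(im[v:v+b,u:u+a],(400,300),interpolation=cv2.INTER_CUBIC)
cv2.imwrite('pics/k.png',np.vstack([np.hstack([r(f['image'],230,145,80,60),r(w['image'],0,0,512,384)]),np.hstack([r(f['image'],208,215,100,75),r(t['image'],100,90,280,210)])]))
```

```text
t 21.55 pos [ 0.5469 -0.1849  0.2199] yaw 2.8587 F [-0.5  0.8  0.7] M [-0.044 -0.116 -0.019] tau6 [ 6.4949e+00 -1.5660e-01 -1.6000e-03] w 0.0435
head centre exp side [[267.3286931  170.56604472]]
```

View pics/k.png

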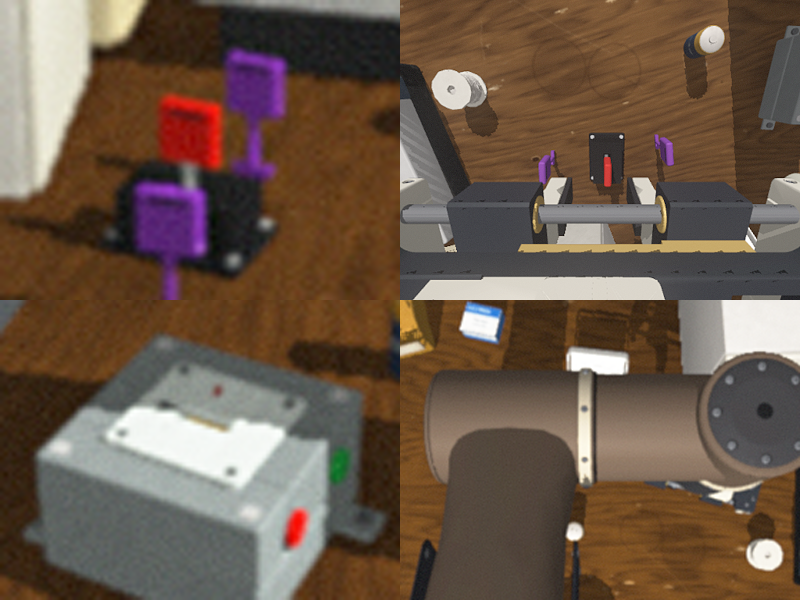

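The side crop shows the red key upright in its holder with its head at about (268,171), where a fully seated head should be. Nothing else has visibly moved and the gripper is clear.

```bash
python3 -c "
from station import arm
print(arm.job_done())"
```

```text
the job is handed in; nothing more can be done
None
```

The lockout reset is finished and handed in at about 21.6 s: the key went fully home, turned clockwise to its stop and back to the home stop, and now stands upright and fully down in its holder. One risk: at the clockwise stop the noisy torque readings touched 0.23–0.25 N m, just over the 0.2 "too much" mark, before I backed off.

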